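# Pump up the carver's hydraulic bench clamp

### The job

Clamp the half-carved wood block: with the fingertips, push the big round plunger of the hydraulic bench clamp down and let it spring back up, again and again, until the steel indicator pin beside it stands fully out of its sleeve. Push only the plunger (nothing needs gripping; do not touch the pin, and do not lift or shift the things lying about), then leave the plunger fully up and move clear.

Things in the scene. Friction and masses are not known exactly. Their poses are not given: they have to be found in the camera images.
- pump: Hydraulic bench clamp, fixed. Origin: on the bench under the plunger's axis; z up. Base plate 12 mm thick, x +-65, y -65 to 265 mm, with a foot out to x 130. Pump block 90 by 90 mm about the origin, 92 mm high, with a collar 48 mm wide up to 102 mm. Lower indicator block on its +x side (x 44 to 118, y +-40, 62 mm high) carries the pin. On its +y side are a ram and two jaws.
- plunger_head: Black mushroom head of the plunger, a disc 66 mm in diameter and 18 mm thick. Origin: centre of its flat top face, 142 mm above the bench when up; z up. Push it straight down here.
- plunger (a joint): Plunger stroke in m: 0 = up (a spring returns it by itself), 0.022 = bottomed. It needs 4 N to start and about 15 N at the bottom. Each stroke deeper than 0.017 followed by a return to under 0.004 lifts the pin one step of 6 mm (the first maybe less); shorter strokes may lift nothing. Strokes after the pin is fully out do no harm.
- pin_head: Steel indicator pin, 16 mm in diameter, standing in a dark 30 mm sleeve on the indicator block, 80 mm from the plunger's axis along the pump's +x. Origin: centre of its top face, 71 mm above the bench at joint value 0 and 101 mm when fully out. Not to be touched.
- pin (a joint): How far the indicator pin stands out, in m: 0 = in (top 3 mm above its sleeve), 0.028 to 0.030 = fully out (over 30 mm above its sleeve). It begins anywhere from 0 to 0.013 and stays where the pumping leaves it; three to five full strokes are needed. A dark line round the pin, 29 mm under its top, is then clear of the sleeve.
- wax_tin: Bystander: loose round aluminium tin, 68 mm in diameter, 55 mm high; origin at the centre of its underside.
- glue_bottle: Bystander: loose white bottle, 54 mm in diameter, 130 mm high; origin at the centre of its underside.
- oilstone: Bystander: loose grey sharpening stone in a wood holder, 64 by 78 mm, 30 mm high; origin at the centre of its underside.
- chisel: Bystander: loose wood-handled chisel lying along its own y, about 220 mm long, 24 mm high; origin on the bench under the handle's blade end.
- carving_top (a point): Centre of the top of the wood carving between the jaws, 106 mm above the bench, 193 mm from the plunger along the pump's +y. The carving is 190 mm (x) by 75 mm (y). The ram's jaw closes on it by itself as the pin rises.

How it is judged (in metres and radians):
On the way, in this order (a step that is already met when the one before it is completed fails the run):
1. the plunger is pushed down a first time (value of joint plunger above 0.013 m), for 0.02 s.
2. the plunger is let back up (value of joint plunger below 0.008 m), for 0.02 s.
3. the plunger is pushed down again (value of joint plunger above 0.013 m), for 0.02 s.
4. the indicator pin is fully out (value of joint pin above 0.027 m), for 0.1 s.
At the end, for the whole second after the job is handed in: The indicator pin stands out at least 27 mm of its 30 mm, the plunger is back up (within 3 mm), and every loose thing lies within 25 mm of where it was (value of joint pin above 0.027 m and value of joint plunger below 0.003 m and distance of each of wax_tin, glue_bottle, oilstone, chisel from where it was at the start of the episode below 0.025 m); the robot touches nothing.
It fails at once if the robot touches the indicator pin (contact force between any of the fingers, the arm and pin_head above 1 N).
It fails at once if a loose thing is lifted, tipped or shifted (distance of any of wax_tin, glue_bottle, oilstone, chisel from where it was at the start of the episode above 0.025 m or angle between any of wax_tin, glue_bottle's own z axis and vertical above 0.5 rad).
It also fails if it takes over 45 s, if anything falls off the work surface, if the arm or the gripper's body presses on something with over 40 N, if the wrist force passes 120 N, or if a joint passes its speed limit or range.

### The arm

A 7-joint arm with a two-finger parallel gripper is mounted at the origin on the work surface. World frame = base frame: x ahead of the robot, y to its left, z up, the work surface at z = 0. Lengths are in m, angles in degrees, forces in N, time in s.
With the tool pointing down it reaches from about 0.425 to 0.875 m from the base axis. Payload 4.7 kg.
Tool frame: the origin (TCP) lies midway between the tips of the shut fingers; the grasp point (between the pads) lies 19 mm behind it; z points along the fingers, y is the line along which they close (so a half turn about z gives the same grasp; the last joint's range is limited). The gripper opens to 87 mm and grips with 3 to 60 N. Pads are 19 mm wide; open, the fingers measure 117 mm over their backs; the gripper's body (75 mm by 190 mm) begins 51 mm behind the grasp point.
Start: joints at [-67.775, 18.392, -4.016, 83.108, 1.295, 78.541, -3.26], TCP at [0.237, 0.605, 0.223] pointing down, gripper open.
Joint ranges: [-163.93, 163.93], [-17.29, 119.83], [-79.2, 71.16], [3.27, 140.29], [-89.18, 269.18], [5.43, 117.66], [-154.24, 154.24]. Speed limits (degrees/s): [147.25, 147.25, 180, 180, 180, 180, 180].

### API

Orientations are given as [roll, pitch, yaw] about the fixed x, y, z axes, in that order (R = Rz(yaw) Ry(pitch) Rx(roll)).
In Python, from cell import env, viewer, boxes_of, masks_of gives the robot as it stands. The module is installed in compiled form; this text tells all that it offers.
- The arm moves only by the tool apply_moves, never from a script. Its argument "moves" is a list of rows, each a list of 7 numbers: the shift along the tool's x, y, z scaled (see below), then the turn, a rotation vector about the tool's x, y, z scaled (see below), then the opening, from 0 (shut) to 1 (fully open). A call has 1 to 20 rows; each row is the pose to reach, as a shift and turn from the pose commanded when the call began, along the tool's axes at that moment; what a row does not reach only later rows make up. The controller multiplies each number of a shift by 0.2 m and each number of a turn by 1.5 rad. A row lasts 1/10 s, in which the tool goes at most 50 mm and 8.59 degrees, less where a joint would pass 70% of its speed; a pose out of reach is approached as far as the arm can. A call with a number of a shift or a turn outside -1 to 1 is refused whole. A call with a gripper value outside its range is refused whole. The fingers move at their own pace and stop on an object; "grip_force" is the grip in N (left out, the last holds). Time passes only in rows, so rows that repeat a pose let the fingers close. It gives the time, the measured TCP pose, the force, the opening and the grip force at its end, in the units of the state.
- env.get_obs(): the state, without advancing time (a new reading comes with each control period).
- viewer.read_camera(name): name is "scene" or "top" or "wrist"; returns the picture (420x560x3 uint8, red, green, blue); there is no depth.
- viewer.get_calibration(name): a dict with "fov_y" (degrees; the focal length in pixels is half the picture's height over the tangent of half this angle, whatever the lens; pixels are square), "cx", "cy" (the principal point, pixels), "k1" (the pictures are not rectified: a ray, as slopes to the right and down, at radius r is drawn at 1 + k1 r^2 times it, then the intrinsics apply), "position" and "orientation" of the camera in the world. Camera axes: x right, y up, looking along -z (the intrinsics and any distortion apply to the point x, -y, -z); pixel columns grow to the right and rows downward; lengths in m; the calibration is good to about 2 mm. A picture is of the moment at which its call begins: read the wrist's pose just before it. get_calibration takes no time and is no camera call; for the wrist camera it gives the pose at the moment of the call.
- env.sign_off(): hands the job in; it is judged then, once.
Trained networks look in the newest picture that a camera, given by its name, has taken for a name from the list of things; names that differ only in an ending like _2 or _b are one class to them, and where a whole thing is asked for, a point or a joint stands for the part that bears it (a point fixed in the world has none). Each returns a list of dicts, best first, with "conf" (0 to 1); they miss things now and then, are a little off and sometimes report something else, mostly with a low value. They report only what shows in the picture. A call takes as long as a camera call.
- boxes_of(camera, target): "location" ([column, row] in pixels, amid what is visible of it).
- masks_of(camera, target): "pixels" (420x560 bool, what is visible of it) and "location" ([column, row] in pixels, amid what is visible of it).
The state is a dict: "time_s": time; "qpos": joint angles; "joint_velocities": joint speeds; "effort": joint torques, N m; "tool_pos": TCP position; "tool_rot": TCP orientation; "force": force on the tool from outside, world axes, zero at the start; "wrist_torque": the same for the moment, N m; "grip_width": finger opening in m; "grasp_force": force on a finger pad.
Only numpy, scipy, OpenCV 4.12 (cv2) and the standard library are available. Lean on these libraries where they do the work, as an engineer would, in place of code of your own. Each camera call takes 0.05 s, during which the arm holds its last target. There are 200 camera calls.

## Working session

There is one attempt and no reset: what is moved stays moved. The work goes in short steps, Python scripts to look and compute and a tool call to move; the robot and the scene stay as the last step left them, time stands still between calls to the robot, and variables do not carry over. Pictures are saved under pics/ and viewed, at most 10 in all, crops included, and the job is handed in when it is done.

Besides the shell and the picture viewer there is one more tool, called as name(argument=value, ...), one argument or row to a line, values as JSON. apply_moves: Moves the arm, as the interface text tells. Shifts and turns lie within -1 to 1; 1 stands for 0.2 m of shift or 1.5 rad of turn. Its arguments: {"type":"object","properties":{"moves":{"type":"array","items":{"type":"array","items":{"type":"number","minimum":-1,"maximum":1}}},"grip_force":{"type":"number"}},"required":["moves"]}

```bash
mkdir -p pics; cat > h.py <<'E'
import numpy as np, cv2
from scipy.spatial.transform import Rotation as R
from cell import env, viewer, boxes_of, masks_of
def cam(name):
    c=viewer.get_calibration(name); return c
def rot(o):
    o=np.array(o,float)
    if o.shape==(3,3): return o
    if o.size==4: return R.from_quat(o).as_matrix()
    return R.from_euler('xyz',o,degrees=True).as_matrix()
def ray(c,px,h=420):
    f=h/2/np.tan(np.radians(c['fov_y'])/2)
    d=(np.array(px,float)-[c['cx'],c['cy']])/f
    u=d.copy()
    for _ in range(20): u=d/(1+c['k1']*(u@u))
    return np.array(c['position']),rot(c['orientation'])@np.array([u[0],-u[1],-1])
def at_z(c,px,z):
    p,d=ray(c,px); return p+d*(z-p[2])/d[2]
def proj(c,P,h=420):
    f=h/2/np.tan(np.radians(c['fov_y'])/2)
    q=rot(c['orientation']).T@(np.array(P)-c['position']); u=np.array([q[0],-q[1]])/-q[2]
    return u*(1+c['k1']*(u@u))*f+[c['cx'],c['cy']]
E
python3 - <<'E'
from h import *
print(env.get_obs())
ims=[]
for n in ('scene','top'):
    im=viewer.read_camera(n); cv2.imwrite(f'pics/{n}0.png',im[:,:,::-1]); c=cam(n); print(n,c)
    for t,z in (('plunger_head',.142),('pin_head',.08),('wax_tin',.05),('glue_bottle',.1),('oilstone',.03),('chisel',.02),('carving_top',.106)):
        for b in boxes_of(n,t)[:2]: print(t,round(b['conf'],2),np.round(b['location']),at_z(c,b['location'],z).round(3))
E
```

```text
{'time_s': 0.0, 'qpos': array([-67.77569682,  18.43885792,  -4.01512088,  83.17491201,
         1.2956373 ,  78.5412479 ,  -3.25981807]), 'joint_velocities': array([-0.03648856,  0.07154508, -0.01392091,  0.01704988,  0.0451478 ,
       -0.01437185, -0.07556863]), 'effort': array([-1.54850368e-04, -4.91295147e+01, -4.04037489e-01, -3.12519872e+01,
       -6.39300956e-02,  4.39324498e-02,  1.81159926e-04]), 'tool_pos': array([0.2371957 , 0.60457766, 0.22146367]), 'tool_rot': array([-1.79890260e+02,  6.54571733e-03,  1.58585372e+02]), 'force': array([ 0.18975686, -0.02261855,  0.37872785]), 'wrist_torque': array([ 0.02764084, -0.02072792,  0.00494461]), 'grasp_force': 0.0, 'grip_width': 0.0870791951428894}
scene {'fov_y': 43.3978850336554, 'cx': 283.62620433684754, 'cy': 207.9085580756746, 'k1': -0.15265637068425567, 'position': array([1.43868114, 0.251319  , 0.96151153]), 'orientation': array([ 45.22515719,   0.49273295, 102.13804765])}
plunger_head 0.58 [236. 168.] [ 0.525 -0.069  0.142]
pin_head 0.39 [235. 206.] [ 0.59  -0.057  0.08 ]
wax_tin 0.74 [202. 256.] [ 0.73  -0.099  0.05 ]
glue_bottle 0.92 [169. 185.] [ 0.57 -0.23  0.1 ]
oilstone 0.7 [299. 248.] [0.644 0.109 0.03 ]
chisel 0.62 [211. 161.] [ 0.372 -0.196  0.02 ]
carving_top 0.94 [262. 199.] [0.579 0.008 0.106]
top {'fov_y': 45.89027941876841, 'cx': 282.03993579544874, 'cy': 209.40166059044967, 'k1': -0.10497453297342335, 'position': array([0.43067542, 0.06641546, 1.2356352 ]), 'orientation': array([  8.87662777,   0.11396016, -90.54268483])}
plunger_head 0.63 [353. 252.] [ 0.505 -0.088  0.142]
pin_head 0.56 [346. 172.] [ 0.7   -0.087  0.08 ]
wax_tin 0.58 [346. 172.] [ 0.707 -0.09   0.05 ]
glue_bottle 0.81 [415. 244.] [ 0.525 -0.24   0.1  ]
glue_bottle 0.27 [353. 249.] [ 0.515 -0.095  0.1  ]
oilstone 0.8 [270. 209.] [0.621 0.097 0.03 ]
chisel 0.57 [387. 319.] [ 0.35  -0.184  0.02 ]
carving_top 0.82 [308. 257.] [0.498 0.009 0.106]
```

View pics/scene0.png

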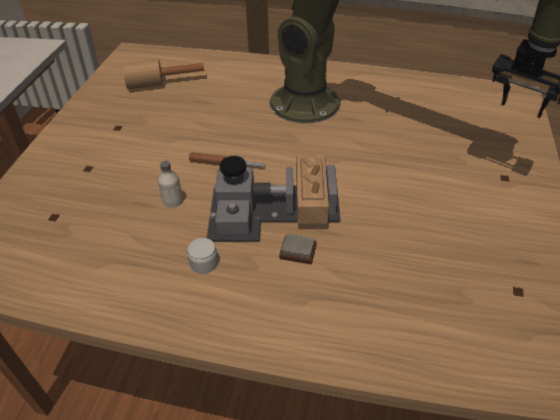

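View pics/top0.png

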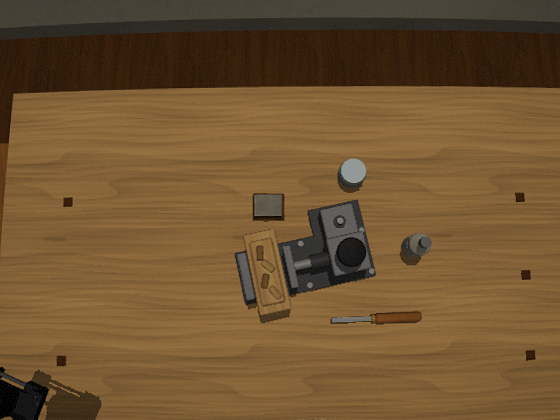

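```bash
cat >> h.py <<'E'
def tri(a,b):
    A=np.zeros((3,3));v=np.zeros(3)
    for p,d in (a,b):
        d=d/np.linalg.norm(d);M=np.eye(3)-np.outer(d,d);A+=M;v+=M@p
    return np.linalg.solve(A,v)
def mv(P):
    o=env.get_obs(); return rot(o['tool_rot']).T@(np.array(P)-o['tool_pos'])/.2
E
python3 - <<'E'
from h import *
s,t=cam('scene'),cam('top')
h=tri(ray(s,(233.5,165)),ray(t,(351,251.5))); p=tri(ray(s,(232.5,208)),ray(t,(340.5,221)))
print(h,p,at_z(s,(233.5,165),.142),at_z(t,(351,251.5),.142),np.degrees(np.arctan2(*(p-h)[1::-1])), np.linalg.norm((p-h)[:2]))
print(mv([h[0],h[1],.2215]))
E
```

```text
[ 0.505944   -0.08329472  0.13530439] [ 0.58344908 -0.06939574  0.06617245] [ 0.51340946 -0.07851789  0.142     ] [ 0.50593709 -0.08437408  0.142     ] 10.16678076882078 0.07874146747740385
[-2.50691702 -2.71416661  0.00532653]
```

apply_moves(
  moves=[
    [-0.83,-0.9,0,0,0,0,0],
    [-0.83,-0.9,0,0,0,0,0],
    [-0.83,-0.9,0,0,0,0,0],
    [-0.83,-0.9,0,0,0,0,0],
    [-0.83,-0.9,0,0,0,0,0],
    [-0.83,-0.9,0,0,0,0,0],
    [-0.83,-0.9,0,0,0,0,0],
    [-0.83,-0.9,0,0,0,0,0],
    [-0.83,-0.9,0,0,0,0,0],
    [-0.83,-0.9,0,0,0,0,0],
  ],
)

```text
time_s: 1.8
tool_pos: [0.3255, 0.378, 0.2223]
tool_rot: [-180.0, -0.0, 158.7]
force: [-0.1, -0.0, -0.2]
grip_width: 0.0151
grasp_force: 0.0
```

apply_moves(
  moves=[
    [-0.83,-0.9,0,0,0,0,0],
    [-0.83,-0.9,0,0,0,0,0],
    [-0.83,-0.9,0,0,0,0,0],
    [-0.83,-0.9,0,0,0,0,0],
    [-0.83,-0.9,0,0,0,0,0],
    [-0.83,-0.9,0,0,0,0,0],
    [-0.83,-0.9,0,0,0,0,0],
    [-0.83,-0.9,0,0,0,0,0],
    [-0.83,-0.9,0,0,0,0,0],
    [-0.83,-0.9,0,0,0,0,0],
  ],
)

```text
time_s: 2.8
tool_pos: [0.4146, 0.15, 0.2224]
tool_rot: [-180.0, -0.0, 158.7]
force: [-0.4, -0.5, 0.6]
grip_width: 0.0006
grasp_force: 0.0
```

```bash
python3 - <<'E'
from h import *
o=env.get_obs(); print(o['time_s'],o['tool_pos'],o['tool_rot'],o['qpos'],o['grip_width'],o['force'],mv([.5065,-.083,.2215]))
c=cam('wrist'); im=viewer.read_camera('wrist'); cv2.imwrite('pics/w1.png',im[:,:,::-1])
print([ (b['conf'],b['location'],at_z(c,b['location'],.142)) for b in boxes_of('wrist','plunger_head')], proj(c,[.506,-.083,.142]))
E
```

```text
2.8 [0.41456268 0.1499661  0.2223976 ] [-1.79973955e+02 -3.28902363e-03  1.58736979e+02] [-42.47041425  -8.25833845  17.45781946 111.52496151   2.55711615
  76.39209702  42.95127507] 0.0006150959380621093 [-0.40859181 -0.45819556  0.59408137] [-0.85081949 -0.91882785  0.00485683]
[] [107.45596524 368.43491957]
```

apply_moves(
  moves=[
    [-0.85,-0.92,0,0,0,0,0],
    [-0.85,-0.92,0,0,0,0,0],
    [-0.85,-0.92,0,0,0,0,0],
    [-0.85,-0.92,0,0,0,0,0],
    [-0.85,-0.92,0,0,0,0,0],
    [-0.85,-0.92,0,0,0,0,0],
    [-0.85,-0.92,0,0,0,0,0],
    [-0.85,-0.92,0,0,0,0,0],
    [-0.85,-0.92,0,0,0,0,0],
  ],
)

```text
time_s: 3.8
tool_pos: [0.5059, -0.0827, 0.2224]
tool_rot: [180.0, -0.0, 158.8]
force: [0.1, -0.2, 0.5]
grip_width: 0.0008
grasp_force: 0.0
```

```bash
python3 - <<'E'
from h import *
o=env.get_obs(); print(o['time_s'],o['tool_pos'],o['qpos'],o['force'])
c=cam('wrist'); im=viewer.read_camera('wrist'); cv2.imwrite('pics/w2.png',im[:,:,::-1]); print(c)
print([ (b['conf'],b['location'],at_z(c,b['location'],.142)) for b in boxes_of('wrist','plunger_head')], proj(c,[.506,-.083,.142]), proj(c,o['tool_pos']))
E
```

```text
3.8 [ 0.50593771 -0.08269004  0.22243601] [-29.57122661   0.876398    36.60854171 103.53727415  -0.57879589
  75.7783099   75.93913317] [ 0.09976856 -0.19538331  0.49289105]
{'fov_y': 71.19611465762196, 'cx': 281.59354758306745, 'cy': 208.26815480247072, 'k1': -0.05292428813727852, 'position': array([ 0.4397903 , -0.05799508,  0.38364926]), 'orientation': array([-1.52424575e+01,  1.53242446e-02,  6.87613792e+01])}
[(0.85, [279.3, 208.3], array([ 0.50045852, -0.08374414,  0.142     ]))] [282.45894104 213.80359342] [283.2555314  251.57599938]
```

View pics/w2.png

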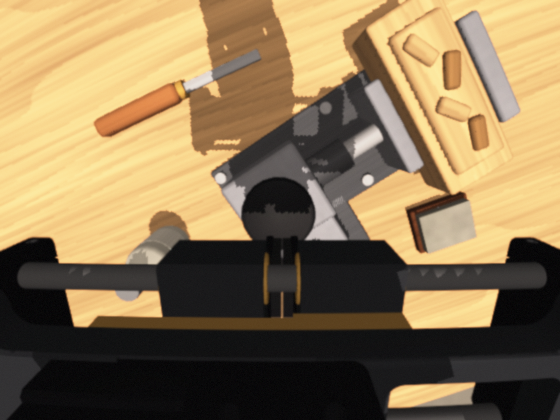

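apply_moves(
  moves=[
    [0,0,0.2,0,0,0,0],
    [0,0,0.35,0,0,0,0],
    [0,0,0.42,0,0,0,0],
    [0,0,0.47,0,0,0,0],
    [0,0,0.5,0,0,0,0],
    [0,0,0.5,0,0,0,0],
    [0,0,0.505,0,0,0,0],
    [0,0,0.505,0,0,0,0],
  ],
)

```text
time_s: 4.7
tool_pos: [0.5053, -0.0837, 0.1229]
tool_rot: [179.9, -0.2, 158.6]
force: [-6.7, 2.4, 9.6]
grip_width: 0.0006
grasp_force: 4.5
```

apply_moves(
  moves=[
    [0,0,0.01,0,0,0,0],
    [0,0,0.01,0,0,0,0],
  ],
)

```text
time_s: 4.9
tool_pos: [0.5054, -0.0837, 0.1212]
tool_rot: [179.9, -0.1, 158.6]
force: [-8.7, 2.1, 11.1]
grip_width: 0.0005
grasp_force: 5.5
```

apply_moves(
  moves=[
    [0,0,-0.08,0,0,0,0],
    [0,0,-0.15,0,0,0,0],
    [0,0,-0.15,0,0,0,0],
    [0,0,-0.15,0,0,0,0],
    [0,0,-0.15,0,0,0,0],
  ],
)

```text
time_s: 5.4
tool_pos: [0.5058, -0.0845, 0.149]
tool_rot: [-180.0, -0.0, 158.6]
force: [-0.1, -1.2, 0.3]
grip_width: 0.0006
grasp_force: 0.0
```

```bash
python3 - <<'E'
from h import *
o=env.get_obs(); print(o['time_s'],o['tool_pos'],o['qpos'],o['force'])
im=viewer.read_camera('scene'); a=cv2.imread('pics/scene0.png')[120:260,170:290]; b=im[120:260,170:290,::-1]
cv2.imwrite('pics/cmp1.png',cv2.resize(np.hstack([a,b]),None,fx=3.3,fy=3.3,interpolation=cv2.INTER_CUBIC))
E
```

```text
5.4 [ 0.50579841 -0.0845342   0.14903277] [-28.76413817   4.68849107  37.20919518 109.05629346  -3.06654916
  67.26844463  78.12791803] [-0.0884719  -1.15268117  0.3347112 ]
```

View pics/cmp1.png

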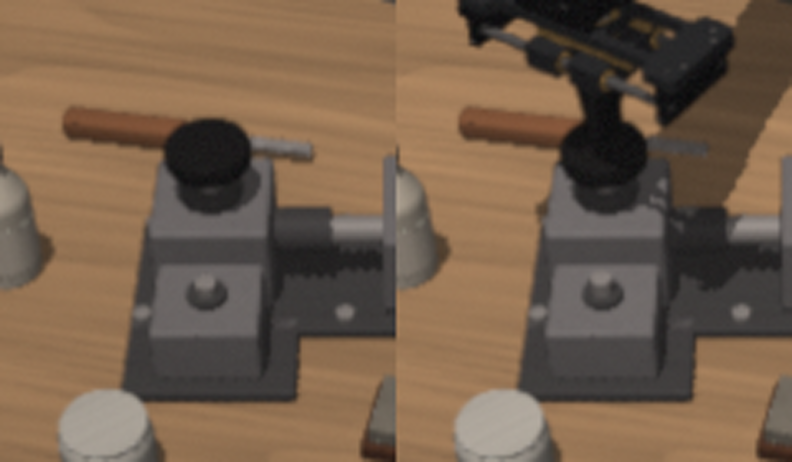

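The left crop is before the stroke and the right is after. The plunger at about (602,150) is back up, and the pin at about (602,280) is slightly higher than before. I'll keep pumping.

apply_moves(
  moves=[
    [0,0,0.07,0,0,0,0],
    [0,0,0.12,0,0,0,0],
    [0,0,0.15,0,0,0,0],
    [0,0,0.153,0,0,0,0],
    [0,0,0.153,0,0,0,0],
    [0,0,0.08,0,0,0,0],
    [0,0,0,0,0,0,0],
    [0,0,0,0,0,0,0],
    [0,0,0,0,0,0,0],
    [0,0,0.07,0,0,0,0],
    [0,0,0.12,0,0,0,0],
    [0,0,0.15,0,0,0,0],
    [0,0,0.153,0,0,0,0],
    [0,0,0.153,0,0,0,0],
    [0,0,0.08,0,0,0,0],
    [0,0,0,0,0,0,0],
    [0,0,0,0,0,0,0],
    [0,0,0,0,0,0,0],
  ],
)

```text
time_s: 7.25
tool_pos: [0.5052, -0.0844, 0.1478]
tool_rot: [-180.0, -0.1, 158.6]
force: [0.5, -0.4, -0.5]
grip_width: 0.0006
grasp_force: 0.0
```

apply_moves(
  moves=[
    [0,0,0.07,0,0,0,0],
    [0,0,0.12,0,0,0,0],
    [0,0,0.15,0,0,0,0],
    [0,0,0.153,0,0,0,0],
    [0,0,0.153,0,0,0,0],
  ],
)

```text
time_s: 7.75
tool_pos: [0.5066, -0.0846, 0.1203]
tool_rot: [179.9, 0.0, 158.6]
force: [-6.0, 0.3, 22.2]
grip_width: 0.0004
grasp_force: 11.3
```

apply_moves(
  moves=[
    [0,0,-0.08,0,0,0,0],
    [0,0,-0.153,0,0,0,0],
    [0,0,-0.153,0,0,0,0],
    [0,0,-0.153,0,0,0,0],
    [0,0,-0.153,0,0,0,0],
  ],
)

```text
time_s: 8.25
tool_pos: [0.5048, -0.0845, 0.1478]
tool_rot: [-179.9, -0.2, 158.6]
force: [0.6, 0.3, 0.2]
grip_width: 0.0003
grasp_force: 0.0
```

```bash
python3 - <<'E'
from h import *
o=env.get_obs(); print(o['time_s'],o['tool_pos'],o['force'])
im=viewer.read_camera('scene'); a=cv2.imread('pics/scene0.png')[150:250,190:260]; b=im[150:250,190:260,::-1]
cv2.imwrite('pics/cmp2.png',cv2.resize(np.hstack([a,b]),None,fx=5.5,fy=5.5,interpolation=cv2.INTER_CUBIC))
E
```

```text
8.25 [ 0.50484856 -0.08446504  0.14784944] [0.56599599 0.33256991 0.17776199]
```

View pics/cmp2.png

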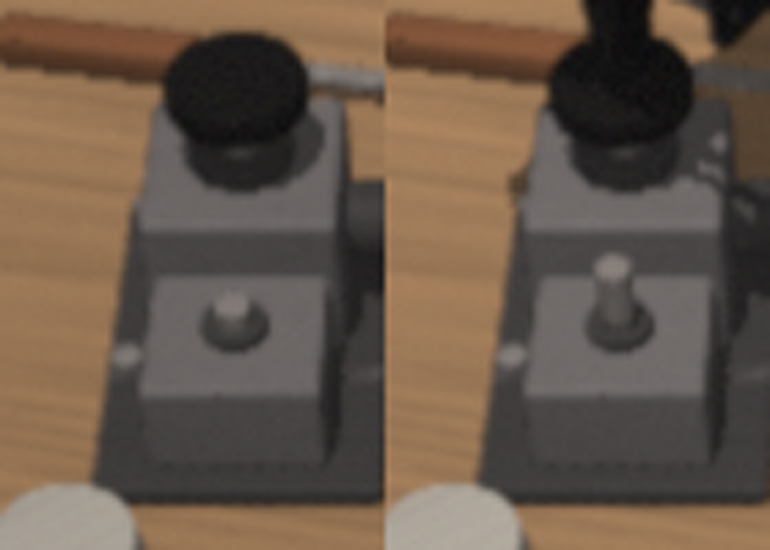

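The pin top has climbed from about row 307 to about row 267 in the crop, and no dark line shows clear of the sleeve yet. I'll add three more strokes, which do no harm if the pin is already out.

apply_moves(
  moves=[
    [0,0,0.07,0,0,0,0],
    [0,0,0.12,0,0,0,0],
    [0,0,0.15,0,0,0,0],
    [0,0,0.15,0,0,0,0],
    [0,0,0.15,0,0,0,0],
    [0,0,0.08,0,0,0,0],
    [0,0,0,0,0,0,0],
    [0,0,0,0,0,0,0],
    [0,0,0,0,0,0,0],
    [0,0,0.07,0,0,0,0],
    [0,0,0.12,0,0,0,0],
    [0,0,0.15,0,0,0,0],
    [0,0,0.15,0,0,0,0],
    [0,0,0.15,0,0,0,0],
    [0,0,0.08,0,0,0,0],
    [0,0,0,0,0,0,0],
    [0,0,0,0,0,0,0],
    [0,0,0,0,0,0,0],
  ],
)

```text
time_s: 10.1
tool_pos: [0.5051, -0.0845, 0.1479]
tool_rot: [-180.0, -0.1, 158.6]
force: [-0.1, -0.5, 0.2]
grip_width: 0.0008
grasp_force: 0.0
```

apply_moves(
  moves=[
    [0,0,0.07,0,0,0,0],
    [0,0,0.12,0,0,0,0],
    [0,0,0.15,0,0,0,0],
    [0,0,0.15,0,0,0,0],
    [0,0,0.15,0,0,0,0],
    [0,0,0.08,0,0,0,0],
    [0,0,0,0,0,0,0],
    [0,0,-0.2,0,0,0,0],
    [0,0,-0.4,0,0,0,0],
    [0,0,-0.4,0,0,0,0],
    [0,0,-0.4,0,0,0,0],
    [0,0,-0.4,0,0,0,0],
  ],
)

```text
time_s: 11.3
tool_pos: [0.5048, -0.0843, 0.2271]
tool_rot: [-179.9, -0.2, 158.6]
force: [0.0, 0.4, 0.1]
grip_width: 0.0002
grasp_force: 0.0
```

```bash
python3 - <<'E'
from h import *
o=env.get_obs(); print(o['time_s'],o['tool_pos'],o['force'])
c=cam('scene')
h=at_z(c,(233.5,165),.142)
a=np.radians(10.2)
for z in (.071,.084,.095,.098,.101): print(z,(proj(c,[h[0]+.08*np.cos(a),h[1]+.08*np.sin(a),z])-[190,150])*5.5)
im=viewer.read_camera('scene'); a=cv2.imread('pics/scene0.png')[150:250,190:260]; b=im[150:250,190:260,::-1]
cv2.imwrite('pics/cmp3.png',cv2.resize(np.hstack([a,b]),None,fx=5.5,fy=5.5,interpolation=cv2.INTER_CUBIC))
E
```

```text
11.3 [ 0.5048043  -0.08434459  0.22709538] [0.01801973 0.35638058 0.07651151]
0.071 [232.70655873 326.01686948]
0.084 [230.39392677 304.73400096]
0.095 [228.41443704 286.48237638]
0.098 [227.8709381  281.46550234]
0.101 [227.32587045 276.431712  ]
```

View pics/cmp3.png

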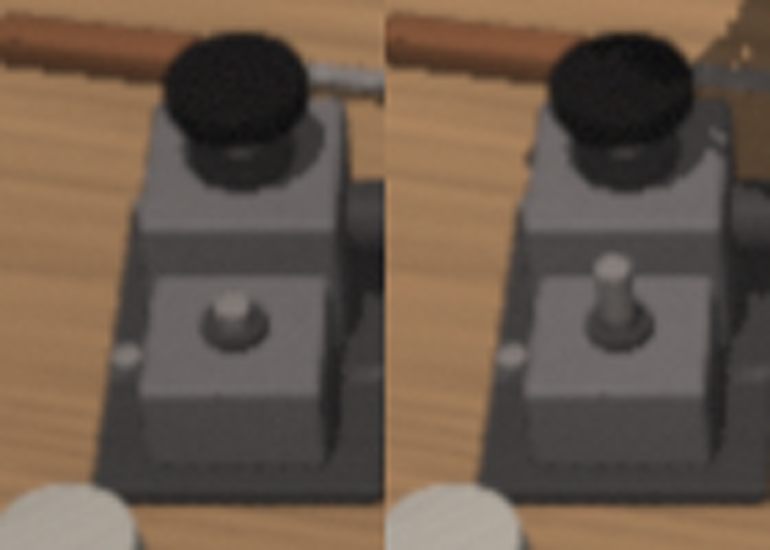

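The pin top is in the same place at about (612,267) after three more full strokes, about 24 mm above where it began. So it's at its end stop, fully out. The plunger is fully up and nothing else has moved, so I'm handing the job in.

```bash
python3 -c "
from cell import env
print(env.sign_off())"
```

```text
the job is handed in; nothing more can be done
None
```

I pumped the clamp with seven full strokes and handed the job in. The camera shows the indicator pin at its end stop (no rise over the last three strokes), the plunger fully up, and the gripper about 85 mm above it; sign-off returned no verdict.

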